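# Index the drive shaft and hold the collar on its flat

### The arm

A 7-joint arm with a two-finger parallel gripper is mounted at the origin on a cart in front of the work surface, level with it; the furniture and walls round the work are solid. World frame = base frame: x ahead of the robot, y to its left, z up, the work surface at z = 0. Lengths are in m, angles in rad, forces in N, time in s.
With the tool pointing down it reaches from about 0.425 to 0.925 m from the base axis. Payload 6.8 kg.
Tool frame: the origin (TCP) lies on the centre line of the jaws, within the pads' length; the fingertips stand 17 mm ahead of it and the grasp point (between the pads) lies 2 mm behind it; z points along the fingers, x is the direction in which the jaws open and shut, and the axes are right-handed (so a half turn about z gives the same grasp; the last joint's range is limited). The gripper opens to 85 mm and grips with 20 to 120 N. Pads are 22 mm wide; open, the fingers measure 114 mm over their backs; the gripper's body (76 mm by 85 mm) begins 54 mm behind the grasp point. The pads swing forward as they close: fully open they stand 13 mm farther back than shut.
Start: joints at [1.2, 0.477, 0.022, 1.555, -0.011, 1.109, -0.083], TCP at [0.175, -0.652, 0.248] pointing down, gripper open.
Joint ranges: [-2.96, 2.96], [-0.34, 2.1], [-1.41, 1.46], [0.24, 2.44], [-1.37, 4.51], [0.17, 1.92], [-2.96, 2.96]. Speed limits (rad/s): [2.39, 2.39, 3.14, 3.14, 3.14, 3.14, 3.14].

### API

Orientations are given as a unit quaternion [w, x, y, z].
In Python, from station import status, read_camera, camera_model, bot gives the robot as it stands.
- The arm moves only by the tool arm_command, never from a script. Its argument "series" is a list of rows, each a list of 3 entries, a list of its own where there are three numbers: the finger opening in mm, from 0 to 85.4, then the shift along the tool's x, y, z in mm, then the turn about the tool's z in rad. In form: [[gripper, [dx, dy, dz], roll], ...]. A call has 1 to 8 rows; each row is the pose to reach, as a shift and turn from the pose commanded when the call began, along the tool's axes at that moment; what a row does not reach only later rows make up. A row lasts 1/8 s, in which the tool goes at most 62.5 mm and 10.7 degrees, less where a joint would pass 70% of its speed; a pose out of reach is approached as far as the arm can. A call with a gripper value outside its range is refused whole. The fingers move at their own pace and stop on an object; "squeeze" is the grip in N (left out, the last holds). Time passes only in rows, so rows that repeat a pose let the fingers close. It gives the time, the measured TCP pose, the force and the opening at its end, in the units of the state.
- status.get_obs(): the state, without advancing time (a new reading comes with each control period).
- read_camera(name): name is "side" or "top"; returns the picture (400x640x3 uint8, blue, green, red); there is no depth.
- camera_model(name): a dict with "fov_y" (degrees; the focal length in pixels is half the picture's height over the tangent of half this angle, whatever the lens; pixels are square), "cx", "cy" (the principal point, pixels), "R" (3x3) and "t" (3): a world point X has camera coordinates R X + t. Camera axes: x right, y down, z forward; pixel columns grow to the right and rows downward; lengths in m; the calibration is good to about 2 mm. A picture is of the moment at which its call begins. camera_model takes no time and is no camera call.
- bot.hand_in(): hands the job in, once; it reports no verdict.
The state is a dict: "t": time; "q": joint angles; "joint_vel": joint speeds; "joint_torque": joint torques, N m; "eef_pos": TCP position; "tool_rot": TCP orientation; "contact_force": force on the tool from outside, world axes, zero at the start; "torque": the same for the moment, N m; "gripper_width": opening from 0.0 (shut) to 1.0 (fully open).
Only numpy, scipy, OpenCV 4.12 (cv2) and the standard library are available. Lean on these libraries where they do the work, as an engineer would, in place of code of your own. Each camera call takes 0.05 s, during which the arm holds its last target.

### The job

Pinch the upright shaft of the bench drive and turn it until its machined flat faces the red line on the housing, so that the set screw will be easy to reach. Then take the shaft collar, lower it over the shaft with its set screw facing the flat, and finish while still holding it level and still, with the collar half-way along the flat, ready for a colleague to tighten the screw. Leave the beaker, the brown bottle and the timer where they stand.

Things in the scene. Friction and masses are not known exactly. Their poses are not given: they have to be found in the camera images.
- drive: Fixed white bench drive unit, 140 (its x) x 120 (its y) x 54 mm high, grey control panel on its front (its -x side). In the middle of its top an aluminium bearing flange, 54 mm wide, up to 63 mm above the worktop, carries the upright shaft. A red line on the top, 34 x 5 mm, runs from the bearing to the front. Origin: centre of the underside, on the shaft's axis.
- shaft (a joint): Angle of the shaft about its upright axis, rad, positive anticlockwise from above. At 0 the flat faces the drive's -x, the red line; it starts at about +0.5 to +1.4. Turns with light friction (0.06 N m) and stays where it is left. Across flat and back the shaft measures 16 mm, elsewhere about 20 mm, so fingers closed on the flat feel it.
- shaft_mid (a point): On the shaft's axis, half-way along the flat, 113 mm above the worktop; turns with the shaft: z up, flat facing its -x. Dark steel shaft, 20 mm diameter, full round from 63 to 88 mm above the worktop, then D-shaped up to its top at 138 mm (last 3 mm chamfered): one brass-coloured flat, 50 mm long, 16 mm wide, 6 mm from the axis.
- collar_mid (a point): Centre (half-way up, on the bore's axis) of the loose shaft collar: pale, nearly white aluminium ring, 40 mm outside, 26 mm high, bore 23 mm, about 0.1 kg, lying on the worktop with its bore upright. z up; its set screw is on its own -x side: a dark disc 9 mm wide outside and a red line on the top face above it.
- collar_screw (a point): The set screw on the collar's outer face, 20 mm from its axis, half-way up. Its tip, a 5 mm pin, sticks 4 mm into the bore, ending 7.5 mm from the axis: the collar passes over the shaft only with the screw facing the flat (within 0.3 rad), and if lowered 22 mm past the middle of the flat the pin rests on the flat's foot.
- collar: The same collar; origin at the centre of its underside; z up, set screw on its -x side.
- beaker: Clear beaker standing on the worktop, 54 mm wide, 71 mm high; origin at the centre of its underside. Leave alone.
- bottle: Brown bottle with red cap, 44 mm wide, 86 mm high; origin at the centre of its underside. Leave alone.
- timer: White bench timer lying flat, 70 x 64 x 17 mm; origin at the centre of its underside. Leave alone.

How it is judged:
By the outcome, as a careful person would: the job done as asked, in the order asked, and still so for the second after the job is handed in, while the arm keeps its last pose, push and grip.
It also fails if it takes over 56 s, if anything falls off the work surface, if the arm or the gripper's body presses on something with over 40 N, if the wrist force passes 120 N, or if a joint passes its speed limit or range.

## Working session

There is one attempt and no reset: what is moved stays moved. The work goes in short steps, Python scripts to look and compute and a tool call to move; the robot and the scene stay as the last step left them, time stands still between calls to the robot, and variables do not carry over. Pictures are saved under pics/ and viewed, and the job is handed in when it is done.

Besides the shell and the picture viewer there is one more tool, called in YAML: its name, and indented under it one key for each argument. arm_command: Moves the arm, as the interface text tells. Its arguments: {"type":"object","properties":{"series":{"type":"array"},"squeeze":{"type":"number"}},"required":["series"]}

```bash
mkdir -p pics; ls; python3 - <<'E'
from station import status, read_camera, camera_model, bot
import cv2,numpy as np
for n in("side","top"):
    im=read_camera(n); cv2.imwrite(f"pics/{n}0.png",im)
    m=camera_model(n); print(n,m['fov_y'],m['cx'],m['cy'],np.round(m['R'],4).tolist(),np.round(m['t'],4).tolist(), [k for k in m])
o=status.get_obs()
for k in o: print(k,np.round(o[k],4))
E
```

```text
pics
side 47.20110653025451 319.1806470068442 202.6040408965235 [[-0.8575, -0.5145, -0.0051], [-0.2228, 0.3803, -0.8976], [0.4638, -0.7686, -0.4407]] [0.4138, 0.1918, 1.1607] ['fov_y', 'cx', 'cy', 'R', 't']
top 55.66430750407398 321.55560809885156 204.06884577174026 [[-0.0142, -0.9999, -0.0022], [-0.978, 0.0143, -0.2082], [0.2082, -0.0008, -0.9781]] [0.0384, 0.4963, 0.9514] ['fov_y', 'cx', 'cy', 'R', 't']
t 0.1
q [ 1.1999  0.4777  0.0223  1.5563 -0.0115  1.1093 -0.0831]
joint_vel [-0.0018 -0.0002 -0.0003 -0.0035  0.001  -0.0006  0.0005]
joint_torque [ 4.50000e-03 -5.97754e+01  1.61310e+00 -2.81955e+01  1.27000e-02
  4.90000e-03 -0.00000e+00]
eef_pos [ 0.1752 -0.6514  0.2474]
tool_rot [-4.000e-04  7.937e-01 -6.083e-01 -7.000e-04]
contact_force [-0.4346  0.5154  0.9972]
torque [ 0.0246  0.0251 -0.076 ]
gripper_width 0.9995
```

View pics/side0.png

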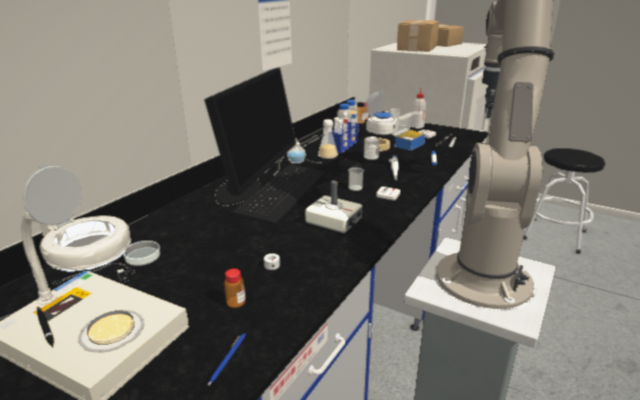

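View pics/top0.png

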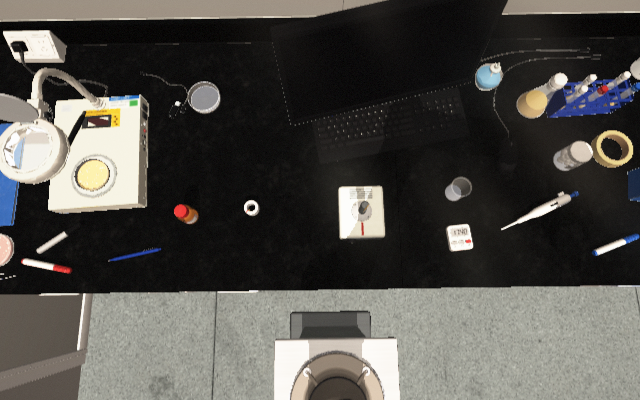

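The side view shows the drive at about (334,212), the collar at (272,261) and the bottle at (234,288). The top view shows the drive at (361,212), collar (251,208), bottle (185,214), timer (459,237) and beaker (457,188). I'll zoom in on the drive and the collar.

```bash
cat > h.py <<'E'
import cv2,numpy as np
from station import status, read_camera, camera_model, bot
def cam(n):
    m=camera_model(n); f=200/np.tan(np.radians(m['fov_y'])/2)
    K=np.array([[f,0,m['cx']],[0,f,m['cy']],[0,0,1]]); return K,np.array(m['R']),np.array(m['t'])
def ray(n,p):
    K,R,t=cam(n); d=R.T@np.linalg.inv(K)@np.array([p[0],p[1],1.]); return -R.T@t,d/np.linalg.norm(d)
def onz(n,p,z):
    c,d=ray(n,p); return c+d*(z-c[2])/d[2]
def proj(n,X):
    K,R,t=cam(n); v=K@(R@np.array(X,float)+t); return v[:2]/v[2]
def tri(p1,p2):
    c1,d1=ray('side',p1);c2,d2=ray('top',p2)
    s=np.linalg.lstsq(np.c_[d1,-d2],c2-c1,rcond=None)[0]
    a,b=c1+s[0]*d1,c2+s[1]*d2; return (a+b)/2,np.linalg.norm(a-b)
def crop(im,x0,y0,w,h,s): return cv2.resize(im[y0:y0+h,x0:x0+w],None,fx=s,fy=s,interpolation=cv2.INTER_NEAREST)
E
python3 - <<'E'
from h import *
s=cv2.imread('pics/side0.png');t=cv2.imread('pics/top0.png')
a=np.hstack([crop(t,331,177,60,70,6),crop(t,236,193,30,35,12)]);cv2.imwrite('pics/c1.png',a)
a=np.hstack([crop(s,300,174,66,60,6),crop(s,257,246,33,30,12)]);cv2.imwrite('pics/c2.png',a)
E
```

```text
(no output)
```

View pics/c1.png

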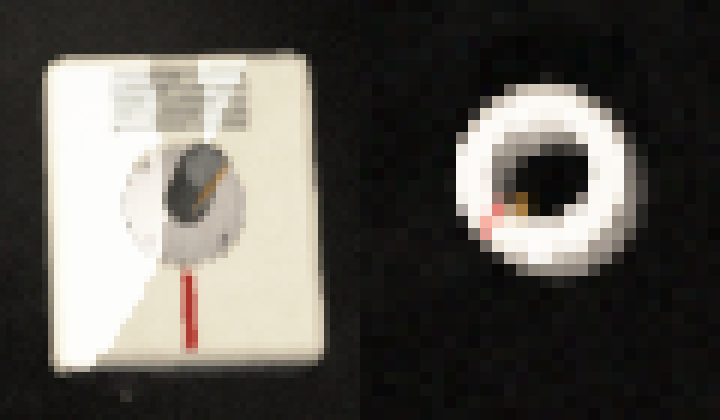

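View pics/c2.png

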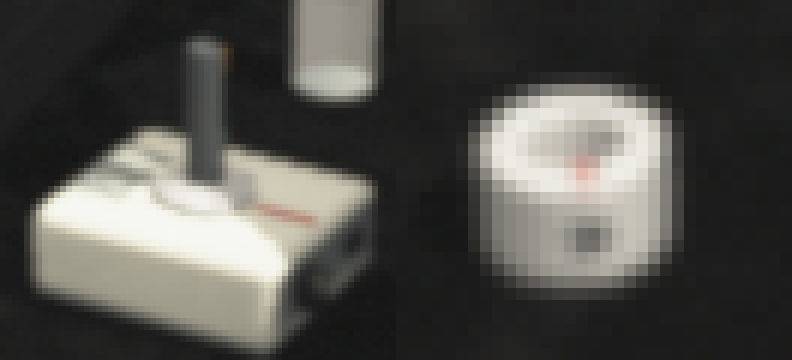

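Both crops are clear. The flat's edge is brass and faces right and down in the top view. The collar's red mark is at lower left of its ring. Now I'll measure.

```bash
python3 - <<'E'
from h import *
s=cv2.imread('pics/side0.png');t=cv2.imread('pics/top0.png')
def wpts(m): 
    y,x=np.nonzero(m); return np.c_[x,y].astype(float)
def red(im,x0,y0,x1,y1,thr=50):
    b,g,r=[im[...,i].astype(int) for i in range(3)]
    m=np.minimum(r-g,r-b)*1.0; k=np.zeros_like(m);k[y0:y1,x0:x1]=1
    w=np.clip(m,0,None)*k*(m>thr); return w
# drive red line
for n,im,box in(('top',t,(352,215,370,240)),('side',s,(338,204,358,214))):
    w=red(im,*box,30); p=wpts(w>0); ww=w[w>0]
    X=np.array([onz(n,q,.054) for q in p])[:,:2]; c=np.average(X,axis=0,weights=ww)
    u,S,v=np.linalg.svd((X-c)*np.sqrt(ww)[:,None]); d=v[0]*(1 if v[0,0]>0 else -1)
    print(n,'redline c',c.round(4),'yaw',np.arctan2(d[1],d[0]).round(4),len(p))
# drive box top view
g=cv2.cvtColor(t,cv2.COLOR_BGR2GRAY); m=np.zeros_like(g); m[177:250,328:394]=(g[177:250,328:394]>110)*255
cs,_=cv2.findContours(m,cv2.RETR_EXTERNAL,cv2.CHAIN_APPROX_NONE); c=max(cs,key=cv2.contourArea)
r=cv2.boxPoints(cv2.minAreaRect(c)); print('box',r.tolist())
for q in r: print(onz('top',q,.054).round(4))
X=np.array([onz('top',q,.054)[:2] for q in c[:,0].astype(float)],np.float32)
rr=cv2.minAreaRect((X*1000).astype(np.float32));print('rect',rr)
# collar
for n,im,b in(('top',t,(238,192,268,224)),('side',s,(260,248,286,275))):
    g=cv2.cvtColor(im,cv2.COLOR_BGR2GRAY); k=np.zeros_like(g); k[b[1]:b[3],b[0]:b[2]]=1
    m=((g>85)&(k>0)).astype(np.uint8)
    cs,_=cv2.findContours(m,cv2.RETR_EXTERNAL,cv2.CHAIN_APPROX_NONE); c=max(cs,key=cv2.contourArea)
    print(n,'collar',cv2.minEnclosingCircle(c),cv2.boundingRect(c))
    w=red(im,*b,25); p=wpts(w>0);ww=w[w>0]; print('red',np.average(p,axis=0,weights=ww),onz(n,np.average(p,axis=0,weights=ww),.026).round(4))
    print(im[b[1]:b[3],b[0]:b[2],1])
E
```

```text
top redline c [ 0.4298 -0.0735] yaw 0.0101 40
side redline c [ 0.4265 -0.0732] yaw 0.0134 10
box [[337.44195556640625, 186.14242553710938], [382.80389404296875, 184.724853515625], [384.43023681640625, 236.76779174804688], [339.06829833984375, 238.18536376953125]]
[ 0.5448 -0.0119  0.054 ]
[ 0.5469 -0.1332  0.054 ]
[ 0.4073 -0.1307  0.054 ]
[ 0.4053 -0.0129  0.054 ]
rect ((475.6170349121094, -71.79203796386719), (139.4840545654297, 118.78874206542969), 0.4203375577926636)
top collar ((251.36363220214844, 207.36363220214844), 8.095610618591309) (244, 200, 15, 16)
red [247.10436893 210.44174757] [0.4877 0.2334 0.026 ]
[[ 12  11  13  13  14  15  17  17  18  13  16  18  17  16  18  17  19  20
   15  18  15  14  17  15  12  10  13  13  18  16]
 [  9  16  12  11  16  16  20  18  17  15  15  11  18  18  18  19  19  18
   14  14  16  15  16  18  18  11  10  15  16  15]
 [ 15  16  17  19  10  18  16  16  15  22  18  15  15  16  13  14  18  19
   14  16  14  15  18  18  16  12  14  14  14  16]
 [ 15  14  14  14  18  19  19  20  16  15  15  14  12  11  11  12  11  13
   17  11  14  15  13  15  1
[... 5877 characters left out ...]
62 135 106
   68  39  30  30  29  30  30  29]
 [ 28  26  27  27  30  39  57  76  91 102 112 116 116 116 113 101  75  52
   36  30  29  31  28  28  29  29]
 [ 27  27  28  27  29  31  35  42  48  54  61  63  62  59  54  46  37  30
   28  28  28  28  29  28  29  29]
 [ 26  27  28  27  28  31  31  31  33  34  36  36  35  32  31  31  29  27
   28  28  28  29  30  28  28  28]
 [ 28  28  27  28  29  32  31  33  31  33  34  35  32  28  28  28  28  27
   27  29  29  29  29  29  28  26]
 [ 27  28  27  30  30  31  33  33  31  33  33  32  31  29  29  26  28  28
   26  27  27  28  29  28  28  28]
 [ 29  28  29  29  32  34  35  34  32  30  31  29  28  28  27  27  27  27
   27  27  27  27  28  27  28  28]]
```

```bash
python3 - <<'E'
from h import *
s=cv2.imread('pics/side0.png');t=cv2.imread('pics/top0.png')
print('side cam',ray('side',(0,0))[0].round(3),'top cam',ray('top',(0,0))[0].round(3))
C=onz('top',(250.6,207.1),.026); print('collar top centre',C.round(4), 'side proj axis',proj('side',[C[0],C[1],.013]),proj('side',[C[0],C[1],.026]))
for n,p in(('top',(247.1,210.44)),('side',(272.3,259.2))):
    d=onz(n,p,.026)-C; print('red',d.round(4),'screw dir',np.arctan2(d[1],d[0]).round(3))
g=t.astype(int); print((g[196:216,352:374,2]));print((g[196:216,352:374,2]-g[196:216,352:374,0]))
g=s.astype(int); print(g[176:206,328:342,1]); print((g[176:206,328:342,2]-g[176:206,328:342,0])[:16])
for z in(.088,.113,.138):print(z,proj('top',[.4756,-.0726,z]),proj('side',[.4756,-.0726,z]))
E
```

```text
side cam [-0.141  1.032  0.686] top cam [0.288 0.032 1.034]
collar top centre [0.4968 0.2241 0.026 ] side proj axis [271.02155996 260.95403019] [270.76781916 256.80673754]
red [-0.0091  0.0093  0.    ] screw dir 2.348
red [-0.0103  0.0072  0.    ] screw dir 2.529
[[231 240 240 240 231 182 178 177 178 179 176 174 194 238 241 233 185 180
  182 182 211 232]
 [241 242 242 241 231 180 178 177 179 174 188 190 189 235 237 225 173 169
  168 163 210 233]
 [234 234 234 234 235 188 184 183 184 181 197 199 196 239 241 222 199 196
  197 193 223 233]
 [253 253 253 253 253 246 233 233 233 234 233 234 233 253 249 235 233 233
  234 235 233 234]
 [253 253 253 253 253 249 234 228 226 227 224 207 198 237 223 233 233 234
  233 235 234 235]
 [253 253 253 249 249 234 219 200 196 199 169 125 108 116 160 197 232 234
  233 235 234 235]
 [253 253 249 234 241 231 187 182 184 153  98  96 117 123 110 104 203 232
  232 233 234 234]
 [253 249 230 218 242 235 187 186 173  88 109 114 124 124 122 118 134 213
  232 232 235 235]
 [253 222 208 187 235 239 192 190 130  81 121 122 126 124 122 121 146 192
  232 233 234 236]
[... 4383 characters left out ...]
 0  2  1  1  0 -1]
 [-1  0  0  1  0  1  0  2  7 15  8  1  0 -1]
 [ 0  0  0  0  1  0  0  2 14 31 20  0  1  0]
 [ 0 -1  0  0  0  0  0  2 11 24 16  1  0  1]
 [ 0  0 -1  0  0  0  0  1  8 16 11  1 -1 -1]
 [ 0  0  0  0  0  0  0  1  7 14 10  0 -1  1]
 [ 0  0  0  0  0 -1  0  1  2  6  4 -1  0  0]
 [ 0  0  0 -1 -1  0  1  1  1  1  1  0  1  0]
 [ 0  0  1  0  0  0  0  0  0  0  0 -1 -1  0]
 [ 0  1  0  0  0  0  0  0  0  0  1  1  0  0]
 [ 0  0  0  0  0  0  0  0  0  0  1  0  0  1]
 [ 1  1  0  0  0  0  1  0  0  0  0 -1  0 -1]]
0.088 [362.42711105 208.71708649] [333.20764204 195.7952538 ]
0.113 [363.46774501 206.74010813] [333.27688018 188.33609359]
0.138 [364.56396783 204.65752301] [333.34722704 180.75748904]
```

The side view puts the shaft axis near column 333.8, and the top view's brass edge runs (367,205) to (363,210). From these:
- **Shaft:** at about (0.475, -0.0733), with the flat at about +0.9 rad.
- **Collar:** at about (0.497, 0.224), with the screw direction at about 2.43 rad.

First I'll move over the shaft.

arm_command:
  series:
    - [85,[-60,-55,0],-0.18]
    - [85,[-120,-110,0],-0.36]
    - [85,[-180,-165,0],-0.55]
    - [85,[-220,-202,0],-0.74]
    - [85,[-260,-238,0],-0.92]
    - [85,[-300,-275,0],-1.1]
    - [85,[-340,-312,0],-1.29]
    - [85,[-380,-348,0],-1.48]
  squeeze: 25

```text
t: 1.1
eef_pos: [0.4062, -0.2062, 0.2483]
tool_rot: [0.0, 0.996, 0.086, 0.0]
contact_force: [1.0, -0.4, -0.5]
gripper_width: 0.995
```

```bash
cat >> h.py <<'E'
def plan(x,y,z,h):
    o=status.get_obs(); w,a,b,c=o['tool_rot']; h0=2*np.arctan2(b,a)
    from scipy.spatial.transform import Rotation as Ro
    R=Ro.from_quat([a,b,c,w]).as_matrix(); d=R.T@(np.array([x,y,z])-o['eef_pos'])*1000
    r=-(h-h0); r=(r+np.pi)%(2*np.pi)-np.pi
    print('t',o['t'],'pos',np.round(o['eef_pos'],4),'h',round(h0,4),'q',np.round(o['q'],2),'F',np.round(o['contact_force'],1),'w',round(float(o['gripper_width'])*85.4,2),'tilt',np.round(R[2,:2],4)); print('shift',d.round(1),'roll',round(r,3))
E
python3 -c "
from h import *
plan(.475,-.0733,.20,.91)"
```

```text
t 1.1 pos [ 0.4062 -0.2062  0.2483] h 0.1728 q [ 0.79  0.15 -0.49  2.03  0.08  0.98  0.42] F [ 1.  -0.4 -0.5] w 85.0 tilt [0.     0.0003]
shift [  90.7 -119.1   48.3] roll -0.737
```

arm_command:
  series:
    - [85,[30,-40,15],-0.18]
    - [85,[60,-80,30],-0.36]
    - [85,[90.7,-119,48],-0.55]
    - [85,[90.7,-119,48],-0.737]
    - [60,[90.7,-119,48],-0.737]
    - [60,[90.7,-119,90],-0.737]
    - [60,[90.7,-119,137],-0.737]
    - [60,[90.7,-119,137],-0.737]

```text
t: 2.1
eef_pos: [0.4726, -0.0764, 0.109]
tool_rot: [-0.002, 0.901, 0.435, -0.003]
contact_force: [-0.4, 0.3, 0.7]
gripper_width: 0.706
```

```bash
python3 - <<'E'
from h import *
plan(.475,-.0733,.111,.91)
s=read_camera('side');t=read_camera('top')
cv2.imwrite('pics/d1.png',np.hstack([crop(s,290,140,80,90,5),crop(t,322,167,80,90,5)]))
E
```

```text
t 2.1 pos [ 0.4726 -0.0764  0.109 ] h 0.8997 q [ 0.54  0.43 -0.62  2.1   0.36  0.73  0.59] F [-0.4  0.3  0.7] w 60.32 tilt [-0.0037 -0.0056]
shift [ 3.9 -0.1 -2. ] roll -0.01
```

View pics/d1.png

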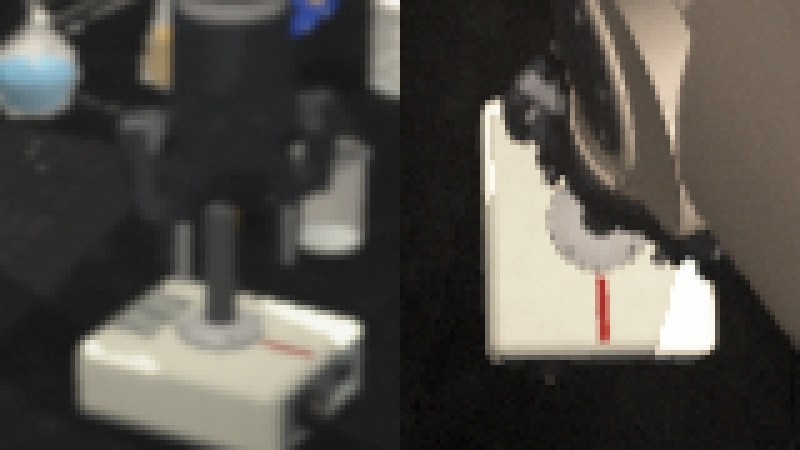

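The fingers straddle the shaft: in the crop the shaft is at (222,255), with fingers at 180 and 288. I'll close gently.

arm_command:
  series:
    - [60,[0,0,0],-0.01]
    - [30,[0,0,0],-0.01]
    - [24,[0,0,0],-0.01]
    - [18,[0,0,0],-0.01]
    - [10,[0,0,0],-0.01]
    - [10,[0,0,0],-0.01]
    - [10,[0,0,0],-0.01]
    - [10,[0,0,0],-0.01]
  squeeze: 25

```text
t: 3.2
eef_pos: [0.4782, -0.0729, 0.1126]
tool_rot: [-0.0, 0.897, 0.442, 0.003]
contact_force: [5.1, 7.0, 0.4]
gripper_width: 0.189
```

```bash
python3 - <<'E'
from h import *
plan(.475,-.0733,.111,.91);print(status.get_obs()['torque'],status.get_obs()['joint_vel'].round(3) if hasattr(status.get_obs()['joint_vel'],'round') else '')
E
```

```text
t 3.2 pos [ 0.4782 -0.0729  0.1126] h 0.9162 q [ 0.54  0.42 -0.62  2.09  0.36  0.73  0.6 ] F [5.1 7.  0.4] w 16.11 tilt [0.0061 0.0029]
shift [-2.3 -2.3  1.5] roll 0.006
[ 1.34413004 -0.92881928 -0.01403894] [-0.001  0.001 -0.     0.     0.001 -0.    -0.   ]
```

The width of 16.1 mm means the jaws are on the flat and the back, at jaw heading 0.916. Now I'll turn the shaft to heading 0.01.

arm_command:
  series:
    - [10,[0,0,0],0.05]
    - [10,[-0.2,-0.1,0],0.2]
    - [10,[-0.4,-0.3,0],0.35]
    - [10,[-0.6,-0.4,0],0.5]
    - [10,[-0.8,-0.5,0],0.65]
    - [10,[-1,-0.6,0],0.8]
    - [10,[-1,-0.7,0],0.906]
    - [10,[-1,-0.7,0],0.906]
  squeeze: 40

```text
t: 4.2
eef_pos: [0.4783, -0.0743, 0.1126]
tool_rot: [-0.001, 1.0, 0.004, 0.004]
contact_force: [8.8, 3.6, -4.7]
gripper_width: 0.182
```

arm_command:
  series:
    - [10,[0,0,0],0]
    - [10,[0,0,0],0]

```text
t: 4.45
eef_pos: [0.4783, -0.0743, 0.1126]
tool_rot: [-0.001, 1.0, 0.005, 0.004]
contact_force: [9.4, 3.8, -3.2]
gripper_width: 0.181
```

```bash
python3 - <<'E'
from h import *
plan(.477,-.0733,.111,.01)
s=read_camera('side');t=read_camera('top')
cv2.imwrite('pics/d2.png',np.hstack([crop(s,290,140,80,90,5),crop(t,322,167,80,90,5)]))
E
```

```text
t 4.45 pos [ 0.4783 -0.0743  0.1126] h 0.0094 q [ 0.37  0.38 -0.41  2.1   0.24  0.69 -0.19] F [ 9.4  3.8 -3.2] w 15.48 tilt [ 0.0083 -0.002 ]
shift [-1.3 -1.   1.6] roll -0.001
```

View pics/d2.png

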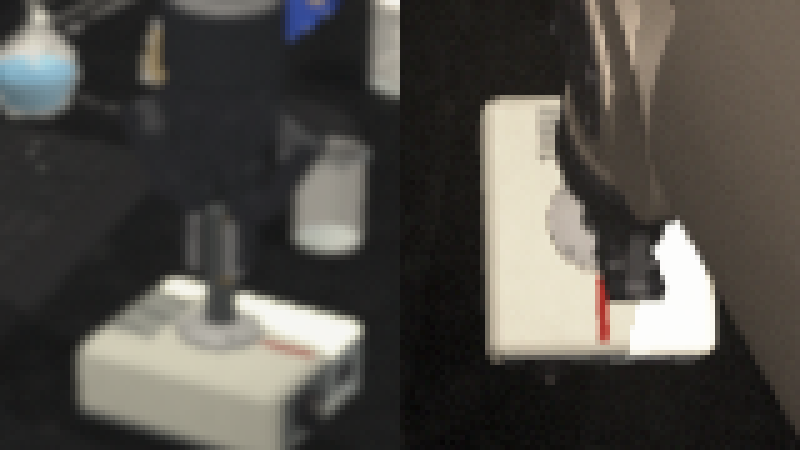

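The shaft is turned, with jaw heading 0.009. I get the shaft axis at about (0.4763, -0.0739). I'll release, rise, and then check the flat.

arm_command:
  series:
    - [10,[1.5,0,0],0]
    - [30,[1.5,0,0],0]
    - [50,[1.5,0,0],0]
    - [60,[1.5,0,0],0]
    - [60,[1.5,0,-20],0]
    - [60,[1.5,0,-60],0]
    - [60,[1.5,-60,-95],-0.1]
    - [60,[1.5,-120,-95],-0.28]

```text
t: 5.55
eef_pos: [0.4763, 0.0407, 0.2085]
tool_rot: [0.001, 0.99, 0.144, 0.002]
contact_force: [0.9, 0.0, -1.0]
gripper_width: 0.704
```

```bash
python3 - <<'E'
from h import *
plan(.4968,.2241,.12,.86+np.pi/2-np.pi)
plan(.4968,.2241,.12,.86)
s=read_camera('side');t=read_camera('top')
cv2.imwrite('pics/d3.png',np.hstack([crop(s,300,164,66,72,6),crop(t,331,177,60,72,6)]))
E
```

```text
t 5.55 pos [0.4763 0.0407 0.2085] h 0.289 q [ 0.28  0.25 -0.57  2.03  0.17  0.91 -0.09] F [ 0.9  0.  -1. ] w 60.16 tilt [0.0045 0.0019]
shift [  71.5 -170.1   88.5] roll 1.0
t 5.55 pos [0.4763 0.0407 0.2085] h 0.289 q [ 0.28  0.25 -0.57  2.03  0.17  0.91 -0.09] F [ 0.9  0.  -1. ] w 60.16 tilt [0.0045 0.0019]
shift [  71.5 -170.1   88.5] roll -0.571
```

View pics/d3.png

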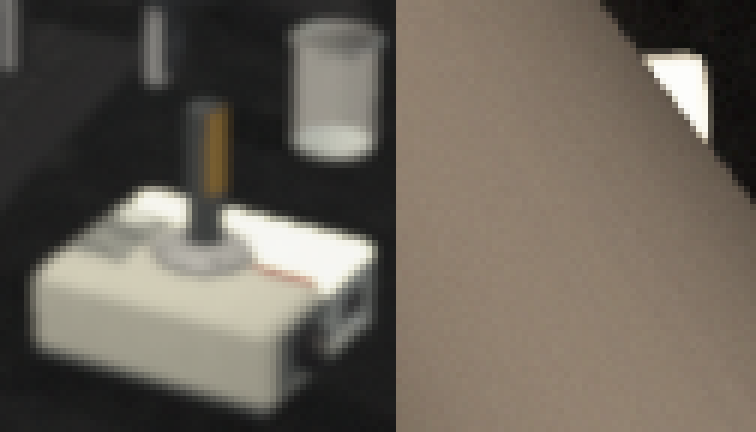

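The side view shows the brass flat now turned towards the red line, at crop (216,150). Next I'll centre the collar with a light cross-squeeze at heading -0.35.

arm_command:
  series:
    - [65,[12,-30,0],0.1]
    - [65,[24,-57,15],0.25]
    - [65,[36,-85,30],0.4]
    - [65,[48,-113,50],0.55]
    - [65,[60,-142,70],0.639]
    - [65,[71.5,-170,88],0.639]
    - [65,[71.5,-170,88],0.639]
    - [65,[71.5,-170,88],0.639]
  squeeze: 20

```text
t: 6.65
eef_pos: [0.4951, 0.2225, 0.1179]
tool_rot: [0.001, 0.985, -0.175, -0.0]
contact_force: [0.5, 1.1, -0.3]
gripper_width: 0.761
```

```bash
python3 - <<'E'
from h import *
plan(.4968,.2241,.021,-.35)
s=read_camera('side');t=read_camera('top')
cv2.imwrite('pics/d4.png',np.hstack([crop(s,240,200,60,80,6),crop(t,216,167,70,80,6)]))
E
```

```text
t 6.65 pos [0.4951 0.2225 0.1179] h -0.3519 q [-0.18  0.47 -0.45  1.96  0.28  0.78 -1.14] F [ 0.5  1.1 -0.3] w 64.98 tilt [-0.0002  0.0012]
shift [ 1.1 -2.2 96.9] roll -0.002
```

View pics/d4.png

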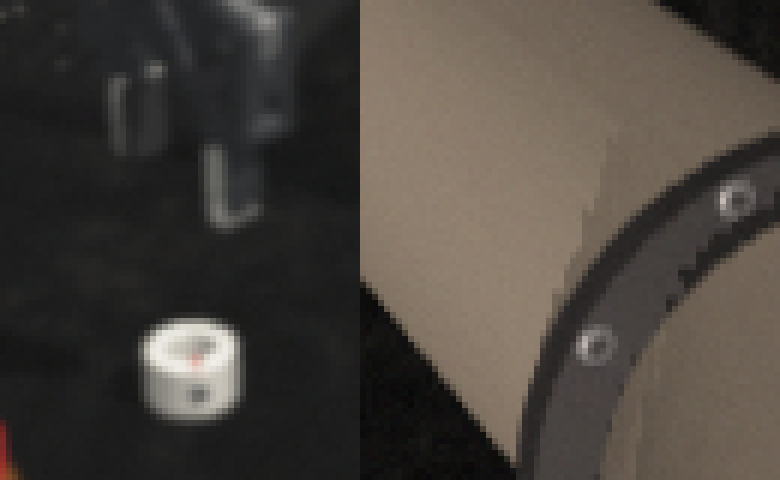

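The collar sits between the descending fingers, in the side crop at (190,370). I'll descend and squeeze lightly.

arm_command:
  series:
    - [65,[1.1,-2.2,40],0]
    - [65,[1.1,-2.2,75],0]
    - [65,[1.1,-2.2,94],0]
    - [65,[1.1,-2.2,94],0]
    - [50,[1.1,-2.2,94],0]
    - [40,[1.1,-2.2,94],0]
    - [36,[1.1,-2.2,94],0]
    - [36,[1.1,-2.2,94],0]
  squeeze: 20

```text
t: 7.75
eef_pos: [0.4977, 0.2258, 0.0255]
tool_rot: [-0.0, 0.985, -0.175, 0.001]
contact_force: [-0.3, -1.5, 5.8]
gripper_width: 0.423
```

```bash
python3 - <<'E'
from h import *
plan(.4968,.2241,.021,-.35)
s=read_camera('side')
cv2.imwrite('pics/d5.png',crop(s,240,200,60,80,6))
E
```

```text
t 7.75 pos [0.4977 0.2258 0.0255] h -0.3511 q [-0.24  0.61 -0.38  1.99  0.39  0.6  -1.23] F [-0.3 -1.5  5.8] w 36.1 tilt [ 0.0017 -0.0013]
shift [-0.3  1.9  4.5] roll -0.001
```

View pics/d5.png

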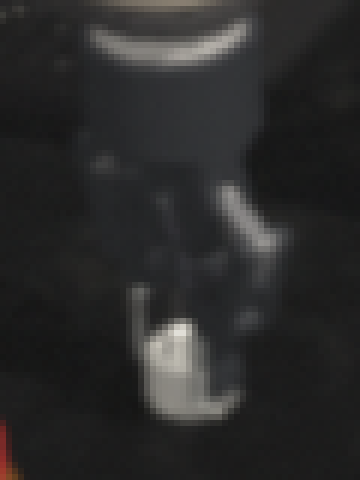

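```bash
python3 - <<'E'
from h import *
s=read_camera('side')
cv2.imwrite('pics/d6.png',cv2.resize(np.clip(s[240:280,250:295].astype(float)*2.2,0,255).astype(np.uint8),None,fx=14,fy=14,interpolation=cv2.INTER_CUBIC))
for X in([.4977,.2258,.026],[.4977,.2258,0]): print(proj('side',X))
h=-.351;u=np.array([np.cos(h),np.sin(h)])
for sg in(1,-1):
  for z in(.0085,.04): 
    p=np.array([.4977,.2258])+sg*u*.018; print(sg,z,proj('side',[*p,z]))
E
```

```text
[270.11709532 257.01852766]
[270.6286874  265.27823372]
1 0.0085 [266.74263513 259.69550782]
1 0.04 [266.0816232  249.67766038]
-1 0.0085 [274.26034541 265.55547638]
-1 0.04 [273.67319036 255.39365807]
```

View pics/d6.png

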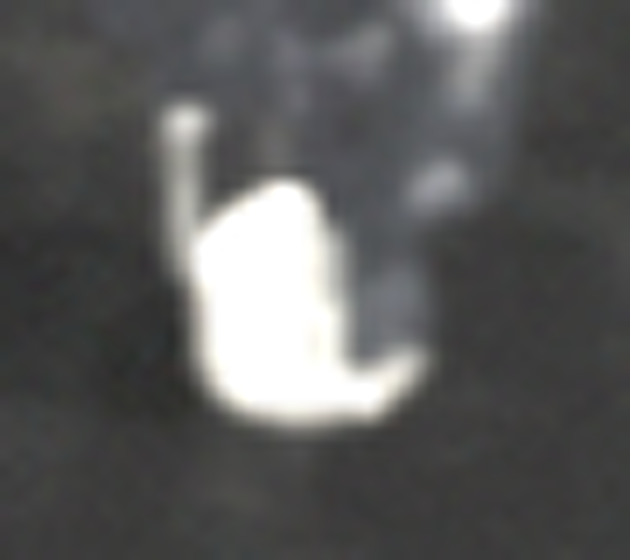

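The collar is between the pads. The reading of 36 mm against the real 40 mm points to a bias in the width scale. The collar looks about 3 mm off along tool y. Now I'll open, turn to heading 0.86 and take the real grip.

arm_command:
  series:
    - [50,[0,0,0],0]
    - [65,[0,0,0],0]
    - [65,[0,1,0],-0.18]
    - [65,[0,2,0],-0.36]
    - [65,[0,3,0],-0.54]
    - [65,[0,3,0],-0.72]
    - [65,[0,3,2],-0.9]
    - [65,[0,3,3],-1.08]

```text
t: 8.85
eef_pos: [0.4958, 0.2224, 0.021]
tool_rot: [0.0, 0.933, 0.359, -0.0]
contact_force: [-0.1, -0.2, -0.9]
gripper_width: 0.762
```

```bash
python3 - <<'E'
from h import *
plan(.4967,.2232,.022,.86)
s=read_camera('side')
cv2.imwrite('pics/d7.png',cv2.resize(np.clip(s[235:285,245:305].astype(float)*1.3,0,255).astype(np.uint8),None,fx=12,fy=12,interpolation=cv2.INTER_CUBIC))
E
```

```text
t 8.85 pos [0.4958 0.2224 0.021 ] h 0.7347 q [-0.04  0.68 -0.64  1.99  0.63  0.68 -0.35] F [-0.1 -0.2 -0.9] w 65.08 tilt [-0.0002  0.    ]
shift [ 1.2  0.  -1. ] roll -0.125
```

View pics/d7.png

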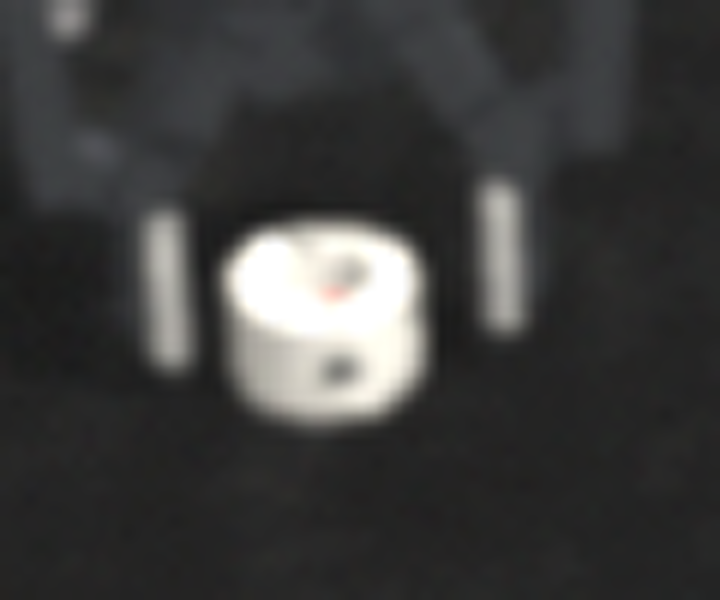

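The collar is undisturbed, and the set screw at about pixel (273,265) again gives a direction of 2.42 rad. Closing at heading 0.855.

arm_command:
  series:
    - [65,[1,0,-1],-0.12]
    - [50,[1,0,-1],-0.12]
    - [42,[1,0,-1],-0.12]
    - [36,[1,0,-1],-0.12]
    - [30,[1,0,-1],-0.12]
    - [30,[1,0,-1],-0.12]
    - [30,[1,0,-1],-0.12]
  squeeze: 40

```text
t: 9.78
eef_pos: [0.4966, 0.2233, 0.0224]
tool_rot: [0.0, 0.911, 0.412, 0.0]
contact_force: [-0.3, -0.5, 5.9]
gripper_width: 0.422
```

```bash
python3 - <<'E'
from h import *
plan(.4967,.2232,.022,.855)
p=status.get_obs()['eef_pos'][:2]; h2=2*np.arctan2(status.get_obs()['tool_rot'][2],status.get_obs()['tool_rot'][1])
u1=np.array([np.cos(-.351),np.sin(-.351)]);u2=np.array([np.cos(h2),np.sin(h2)])
c=np.linalg.solve([u1,u2],[u1@[.4977,.2258],u2@p]); d=c-p; print('collar',c,'offset along tool y mm',1000*(d@[np.sin(h2),-np.cos(h2)]))
s=read_camera('side')
cv2.imwrite('pics/d8.png',cv2.resize(np.clip(s[235:285,245:305].astype(float)*1.3,0,255).astype(np.uint8),None,fx=12,fy=12,interpolation=cv2.INTER_CUBIC))
E
```

```text
t 9.775 pos [0.4966 0.2233 0.0224] h 0.8483 q [-0.02  0.69 -0.67  1.98  0.66  0.7  -0.25] F [-0.3 -0.5  5.9] w 36.04 tilt [0.0001 0.0004]
shift [-0.   0.1  0.4] roll -0.007
collar [0.49674093 0.22318074] offset along tool y mm 0.12655492052165282
```

View pics/d8.png

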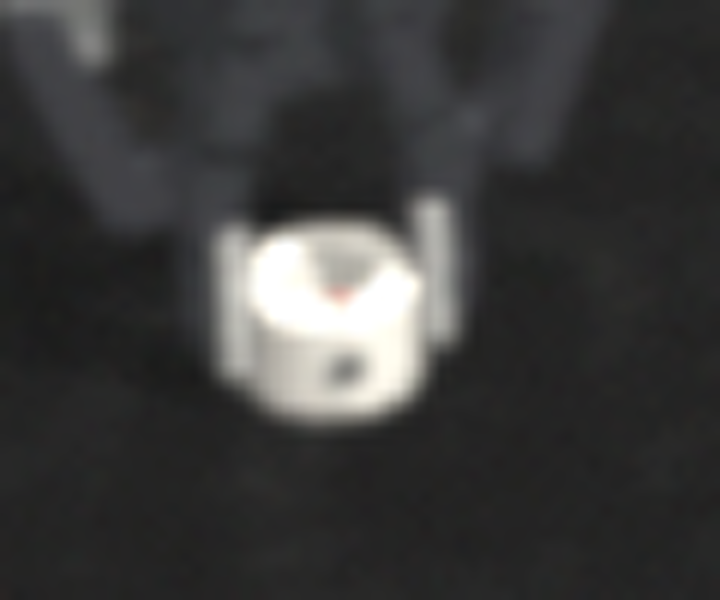

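The grip is centred on the collar to within 0.1 mm, with the screw free between the fingers at crop (345,370). I'll lift and carry it over the shaft.

arm_command:
  series:
    - [30,[0,0,-3],0]
    - [30,[0,0,-20],0]
    - [30,[0,0,-60],0]
    - [30,[0,0,-110],0]
    - [30,[0,0,-150],0]
    - [30,[0,0,-170],0]
    - [30,[0,0,-170],-0.1]
    - [30,[0,0,-170],-0.2]
  squeeze: 55

```text
t: 10.82
eef_pos: [0.4963, 0.2228, 0.1921]
tool_rot: [0.0, 0.865, 0.502, -0.0]
contact_force: [0.1, -1.1, -0.6]
gripper_width: 0.414
```

```bash
python3 - <<'E'
from h import *
plan(.4763,-.0739,.195,1.58)
E
```

```text
t 10.825 pos [0.4963 0.2228 0.1921] h 1.052 q [ 0.16  0.47 -0.9   1.88  0.44  1.    0.13] F [ 0.1 -1.1 -0.6] w 35.39 tilt [-0.0007  0.0001]
shift [-267.6  129.8   -2.7] roll -0.528
```

arm_command:
  series:
    - [30,[-20,10,-3],-0.05]
    - [30,[-60,29,-3],-0.13]
    - [30,[-105,51,-3],-0.22]
    - [30,[-150,73,-3],-0.31]
    - [30,[-195,95,-3],-0.4]
    - [30,[-235,114,-3],-0.48]
    - [30,[-260,126,-3],-0.528]
    - [30,[-267.6,129.8,-3],-0.528]

```text
t: 11.82
eef_pos: [0.475, -0.0754, 0.1945]
tool_rot: [-0.001, 0.706, 0.708, -0.001]
contact_force: [0.1, 0.0, -0.5]
gripper_width: 0.413
```

arm_command:
  series:
    - [30,[0,0,0],0]
    - [30,[0,0,0],0]
    - [30,[0,0,0],0]

```text
t: 12.2
eef_pos: [0.4759, -0.0721, 0.1953]
tool_rot: [0.0, 0.704, 0.71, 0.0]
contact_force: [0.1, 0.4, -0.1]
gripper_width: 0.414
```

```bash
python3 - <<'E'
from h import *
plan(.4763,-.0739,.19,1.58)
s=read_camera('side')
cv2.imwrite('pics/e1.png',cv2.resize(np.clip(s[150:210,300:370].astype(float)*1.3,0,255).astype(np.uint8),None,fx=10,fy=10,interpolation=cv2.INTER_CUBIC))
for z in(.113,.125,.138,.18):print(z,proj('side',[.4763,-.0739,z]))
E
```

```text
t 12.2 pos [ 0.4759 -0.0721  0.1953] h 1.579 q [ 0.88  0.4  -1.03  2.01  0.42  0.96  1.21] F [ 0.1  0.4 -0.1] w 35.38 tilt [0.0002 0.0003]
shift [-1.8  0.4  5.3] roll -0.001
0.113 [333.286055   188.13528305]
0.125 [333.3196844  184.51533439]
0.138 [333.35640765 180.56235493]
0.18 [333.4771683  167.56338885]
```

View pics/e1.png

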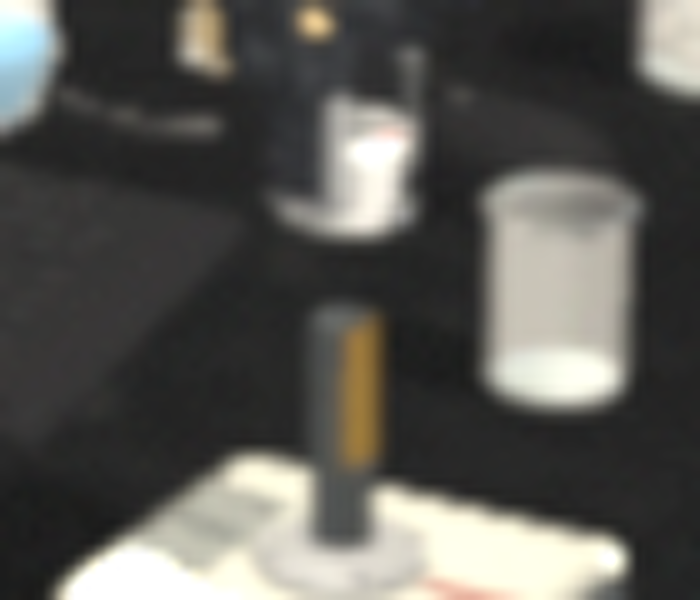

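The collar hangs level above the shaft, in line at columns 344 and 342 of the crop. I'll correct xy and lower to just above the top.

arm_command:
  series:
    - [30,[-1.8,0.4,5],0]
    - [30,[-1.8,0.4,15],0]
    - [30,[-1.8,0.4,25],0]
    - [30,[-1.8,0.4,29],0]
    - [30,[-1.8,0.4,29],0]
    - [30,[-1.8,0.4,29],0]

```text
t: 13.0
eef_pos: [0.4763, -0.0752, 0.1663]
tool_rot: [0.0, 0.705, 0.709, 0.0]
contact_force: [-1.0, 0.1, -0.6]
gripper_width: 0.415
```

```bash
python3 - <<'E'
from h import *
plan(.4763,-.0739,.16,1.58)
s=read_camera('side')
cv2.imwrite('pics/e2.png',cv2.resize(np.clip(s[150:210,300:370].astype(float)*1.3,0,255).astype(np.uint8),None,fx=10,fy=10,interpolation=cv2.INTER_CUBIC))
E
```

```text
t 13.0 pos [ 0.4763 -0.0752  0.1663] h 1.577 q [ 0.85  0.44 -1.    2.04  0.47  0.91  1.17] F [-1.   0.1 -0.6] w 35.41 tilt [0.     0.0004]
shift [ 1.3 -0.   6.3] roll -0.003
```

View pics/e2.png

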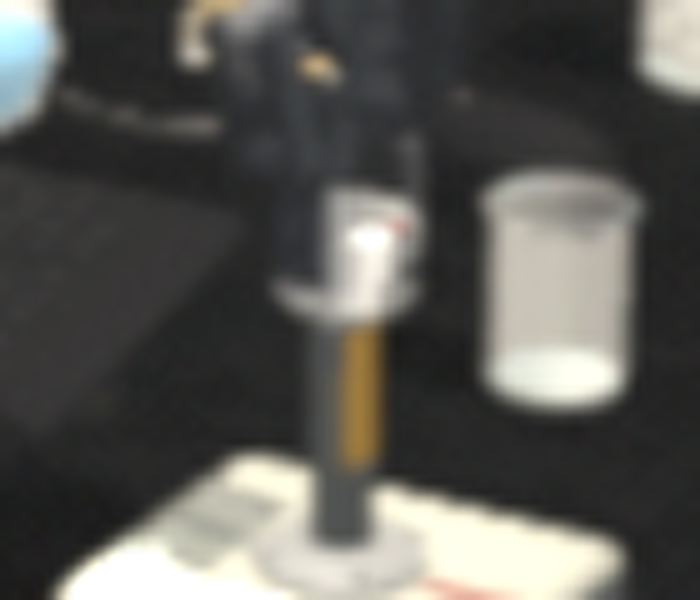

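arm_command:
  series:
    - [30,[0,0,0],0]
    - [30,[0.5,0,0],0]
    - [30,[0.5,0,0],0]
    - [30,[0.5,0,0],0]

```text
t: 13.55
eef_pos: [0.4762, -0.0748, 0.1661]
tool_rot: [0.0, 0.705, 0.709, 0.0]
contact_force: [0.1, 0.2, -0.4]
gripper_width: 0.415
```

```bash
python3 - <<'E'
from h import *
plan(.4763,-.0739,.16,1.58)
E
```

```text
t 13.55 pos [ 0.4762 -0.0748  0.1661] h 1.577 q [ 0.85  0.44 -1.    2.04  0.47  0.91  1.17] F [ 0.1  0.2 -0.4] w 35.44 tilt [-0.      0.0001]
shift [0.9 0.2 6.1] roll -0.003
```

arm_command:
  series:
    - [30,[0.9,0.1,0],0]
    - [30,[0.9,0.1,2],0]
    - [30,[0.9,0.1,4],0]
    - [30,[0.9,0.1,6],0]
    - [30,[0.9,0.1,8],0]
    - [30,[0.9,0.1,10],0]
    - [30,[0.9,0.1,12],0]
    - [30,[0.9,0.1,12],0]

```text
t: 14.55
eef_pos: [0.4769, -0.0737, 0.1542]
tool_rot: [0.0, 0.705, 0.709, 0.001]
contact_force: [3.3, 1.2, -1.7]
gripper_width: 0.413
```

```bash
python3 - <<'E'
from h import *
plan(.4763,-.0739,.1224,1.58)
E
```

```text
t 14.55 pos [ 0.4769 -0.0737  0.1542] h 1.5771 q [ 0.83  0.46 -0.98  2.05  0.49  0.89  1.15] F [ 3.3  1.2 -1.7] w 35.31 tilt [0.0004 0.0014]
shift [-0.2 -0.6 31.8] roll -0.003
```

The collar is over the chamfer with light lateral force of 3 N towards +x. I'll ease that way and continue.

arm_command:
  series:
    - [30,[0,0.8,0],0]
    - [30,[0,0.8,1.5],0]
    - [30,[0,0.8,3],0]
    - [30,[0,0.8,4.5],0]
    - [30,[0,0.8,6],0]
    - [30,[0,0.8,7.5],0]
    - [30,[0,0.8,9],0]
    - [30,[0,0.8,9],0]

```text
t: 15.55
eef_pos: [0.4771, -0.0737, 0.145]
tool_rot: [-0.0, 0.705, 0.709, 0.0]
contact_force: [2.6, 2.5, -1.5]
gripper_width: 0.41
```

```bash
python3 - <<'E'
from h import *
plan(.4763,-.0739,.1224,1.58);print(status.get_obs()['torque'])
E
```

```text
t 15.55 pos [ 0.4771 -0.0737  0.145 ] h 1.5771 q [ 0.81  0.47 -0.97  2.05  0.51  0.87  1.13] F [ 2.6  2.5 -1.5] w 35.05 tilt [0.0003 0.0002]
shift [-0.2 -0.8 22.6] roll -0.003
[ 0.38392193 -0.63444649  0.03100926]
```

arm_command:
  series:
    - [30,[0.5,0.5,1],0]
    - [30,[0.7,0.7,4],0]
    - [30,[0.7,0.7,7],0]
    - [30,[0.7,0.7,10],0]
    - [30,[0.7,0.7,13],0]
    - [30,[0.7,0.7,16],0]
    - [30,[0.7,0.7,19],0]
    - [30,[0.7,0.7,19],0]

```text
t: 16.55
eef_pos: [0.4774, -0.0735, 0.1257]
tool_rot: [-0.0, 0.705, 0.709, -0.0]
contact_force: [-0.4, -0.9, -2.5]
gripper_width: 0.413
```

```bash
python3 - <<'E'
from h import *
plan(.4763,-.0739,.1224,1.58);print(status.get_obs()['torque'])
s=read_camera('side');t=read_camera('top')
f=lambda a,k:cv2.resize(np.clip(a.astype(float)*k,0,255).astype(np.uint8),None,fx=9,fy=9,interpolation=cv2.INTER_CUBIC)
cv2.imwrite('pics/e3.png',f(s[160:215,310:365],1.3))
cv2.imwrite('pics/e4.png',f(t[180:240,325:395],1))
E
```

```text
t 16.55 pos [ 0.4774 -0.0735  0.1257] h 1.5768 q [ 0.79  0.5  -0.94  2.07  0.55  0.84  1.1 ] F [-0.4 -0.9 -2.5] w 35.24 tilt [-0.0003 -0.0008]
shift [-0.4 -1.1  3.3] roll -0.003
[-0.50772074 -0.02879845  0.00118084]
```

View pics/e3.png

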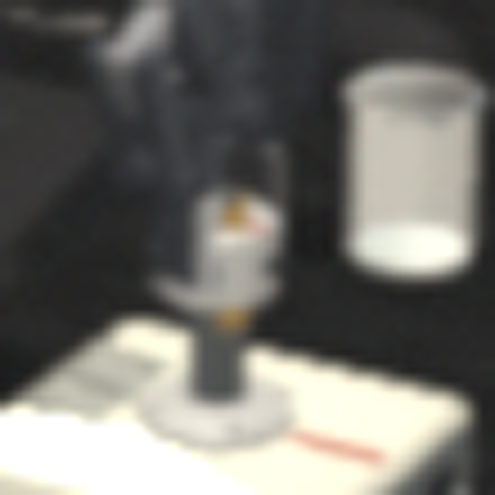

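View pics/e4.png

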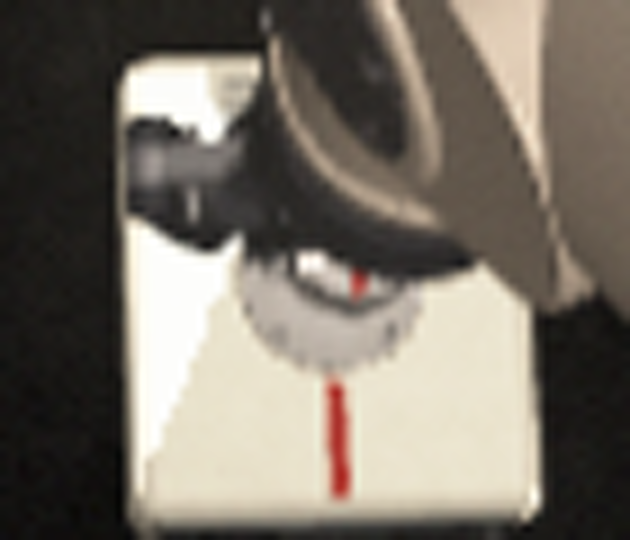

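The collar is on the shaft, with brass visible both above and below it. In the top view its red mark at (364,211) is close to the red line's direction. Lowering the last 3.3 mm.

arm_command:
  series:
    - [30,[0,0,1],0]
    - [30,[0,0,2],0]
    - [30,[0,0,3],0]
    - [30,[0,0,3.3],0]
    - [30,[0,0,3.3],0]
    - [30,[0,0,3.3],0]
    - [30,[0,0,3.3],0]

```text
t: 17.52
eef_pos: [0.4777, -0.0735, 0.1228]
tool_rot: [0.0, 0.705, 0.709, -0.0]
contact_force: [-2.4, -4.9, 2.7]
gripper_width: 0.414
```

```bash
python3 - <<'E'
from h import *
plan(.4763,-.0739,.1224,1.58);print(status.get_obs()['torque'])
s=read_camera('side');t=read_camera('top')
f=lambda a,k:cv2.resize(np.clip(a.astype(float)*k,0,255).astype(np.uint8),None,fx=12,fy=12,interpolation=cv2.INTER_CUBIC)
cv2.imwrite('pics/e5.png',np.hstack([f(s[172:210,318:350],1.1),f(t[202:240,348:380],1)]))
b,g,r=[t[...,i].astype(float) for i in range(3)]; m=np.minimum(r-g,r-b); 
w=np.where(m>40,m,0)[204:218,358:372]; ys,xs=np.nonzero(w); print(np.average(np.c_[xs+358,ys+204],axis=0,weights=w[w>0]),len(xs))
P=np.average(np.c_[xs+358,ys+204],axis=0,weights=w[w>0]); X=onz('top',P,.126); print('mark',X, 'rel axis',(X[:2]-status.get_obs()['eef_pos'][:2])*1000)
A=status.get_obs()['eef_pos']
for h,nm in((.100,'bottom front'),(.126,'top front')): print(nm,proj('side',[A[0],A[1],h]))
print('flat top/foot side',[proj('side',[A[0]-.006,A[1],z]).round(1).tolist() for z in(.138,.126,.100,.088)])
print('screw side at angles',[(a,proj('side',[A[0]-.02*np.cos(a),A[1]-.02*np.sin(a),.113]).round(2).tolist()) for a in(-.2,0,.2)])
E
```

```text
t 17.525 pos [ 0.4777 -0.0735  0.1228] h 1.5767 q [ 0.78  0.5  -0.94  2.07  0.55  0.84  1.1 ] F [-2.4 -4.9  2.7] w 35.39 tilt [-0.0005 -0.0002]
shift [-0.4 -1.4  0.4] roll -0.003
[-1.02397846  0.52875492 -0.05869609]
[364.15100671 211.03691275] 4
mark [ 0.46222527 -0.07239192  0.126     ] rel axis [-15.44788898   1.07126906]
bottom front [332.78660422 191.98227767]
top front [332.85533721 184.17013678]
flat top/foot side [[334.6, 180.9], [334.6, 184.6], [334.5, 192.4], [334.5, 196.0]]
screw side at angles [(-0.2, [337.85, 189.92]), (0, [338.6, 189.47]), (0.2, [339.12, 188.97])]
```

View pics/e5.png

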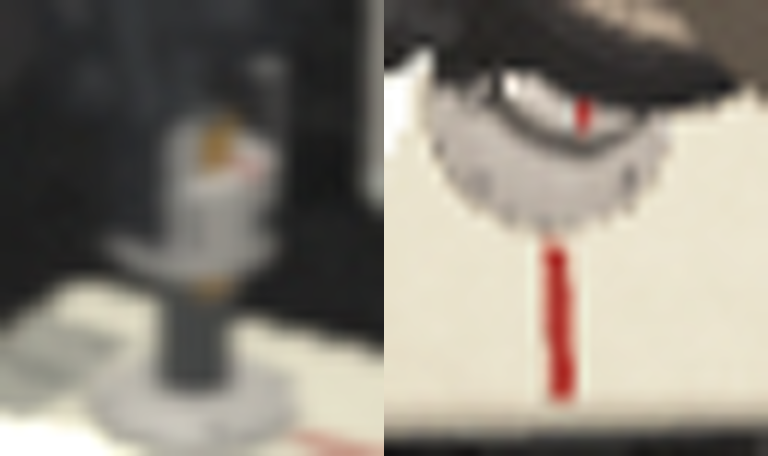

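arm_command:
  series:
    - [30,[-0.3,-0.2,0.2],0]
    - [30,[-0.5,-0.4,0.3],0]
    - [30,[-0.5,-0.4,0.3],0]
    - [30,[-0.5,-0.4,0.3],0]
    - [30,[-0.5,-0.4,0.3],0]

```text
t: 18.25
eef_pos: [0.4775, -0.0735, 0.1225]
tool_rot: [0.0, 0.705, 0.709, 0.0]
contact_force: [0.1, -2.3, 0.4]
gripper_width: 0.411
```

```bash
python3 - <<'E'
from h import *
plan(.4763,-.0739,.1224,1.58);o=status.get_obs();print(o['torque'],o['joint_vel'])
s=read_camera('side');A=np.array(o['eef_pos'][:2]); c=ray('side',(0,0))[0][:2]; d=(c-A)/np.linalg.norm(c-A)
print('pred bottom front',proj('side',[*(A+.02*d),.1]),'bore-top',proj('side',[*(A+.02*d),.126]))
print(s[176:204,328:342,1])
E
```

```text
t 18.25 pos [ 0.4775 -0.0735  0.1225] h 1.5771 q [ 0.78  0.5  -0.94  2.07  0.55  0.84  1.1 ] F [ 0.1 -2.3  0.4] w 35.14 tilt [0.0003 0.0005]
shift [-0.4 -1.3  0.1] roll -0.003
[-0.67494055  0.05265206 -0.00831076] [ 1.60591530e-03  5.39474537e-04 -1.35861799e-03 -4.46313201e-04
 -4.13855409e-04  3.31270253e-05 -4.43896616e-04]
pred bottom front [332.80431385 194.77827335] bore-top [332.87410013 186.88678408]
[[ 47  50  47  42  46  47  47  43  40  41  42  47  46  38]
 [ 46  50  48  44  46  50  48  42  40  42  49  61  63  48]
 [ 45  50  50  47  49  50  48  41  38  38  44  54  60  52]
 [ 44  49  50  50  50  52  50  43  38  37  39  46  54  52]
 [ 43  49  51  50  50  55  58  54  49  44  40  44  53  51]
 [ 42  45  49  48  50  62  72  71  68  59  46  45  53  51]
 [ 38  42  46  49  65  85  93  85  83  81  68  56  54  50]
 [ 39  40  45  61  90 109 108  98 100 112 113  94  71  54]
 [ 39  40  46  69 100 117 112 102 107 127 145 138 108  68]
 [ 41  42  48  71 101 119 115 108 112 126 143 151 131  79]
 [ 40  42  48  71 102 124 130 132 135 136 136 133 116  71]
 [ 41  40  48  70 104 134 150 156 154 1
[... 264 characters left out ...]
4  79  88 108 120 122 130 131 128 120 106  83  49]
 [ 84 101 106 113 125 134 133 133 130 125 115  98  72  43]
 [ 64  85 104 117 126 131 131 128 122 111  91  71  50  33]
 [ 75  68  77  87  94 100 104 104  96  81  58  44  34  31]
 [135 117  99  77  72  75  80  82  75  61  40  31  31  32]
 [184 177 154 105  71  67  68  69  65  54  43  38  35  32]
 [198 194 170 112  72  64  64  65  68  84 100  96  76  53]
 [190 192 168 113  72  64  64  66  86 132 167 166 141 116]
 [170 181 164 111  72  65  64  66  92 145 186 194 187 181]
 [176 178 155 106  71  64  64  65  89 138 179 192 197 199]
 [175 168 145 100  70  64  64  65  85 128 164 176 183 190]
 [169 163 144 106  76  67  66  68  90 129 159 167 167 170]]
```

The collar's lower edge is at row 195.0 against 194.8 predicted for half-way, the tilt is under 1 mrad and side force is 2 N. I'll do one last settle and then hand in.

arm_command:
  series:
    - [30,[-0.2,0,0],0]
    - [30,[-0.2,0,0],0]
    - [30,[-0.2,0,0],0]
    - [30,[-0.2,0,0],0]

```text
t: 18.8
eef_pos: [0.4773, -0.0735, 0.1225]
tool_rot: [-0.0, 0.705, 0.709, 0.0]
contact_force: [-0.3, -1.6, -1.1]
gripper_width: 0.414
```

```bash
python3 - <<'E'
from h import *
plan(.4763,-.0739,.1224,1.58)
t=read_camera('top');s=read_camera('side')
cv2.imwrite('pics/f1.png',t)
s0=cv2.imread('pics/side0.png');t0=cv2.imread('pics/top0.png')
for nm,a,b,(x0,y0,x1,y1) in(('beaker side',s,s0,(350,165,362,190)),('bottle',s,s0,(222,268,248,308)),('timer',s,s0,(376,185,402,202)),('bottle top',t,t0,(172,202,200,226))):
    print(nm,np.abs(a[y0:y1,x0:x1].astype(int)-b[y0:y1,x0:x1]).mean().round(1))
print(bot.hand_in())
E
```

```text
t 18.8 pos [ 0.4773 -0.0735  0.1225] h 1.5772 q [ 0.78  0.5  -0.94  2.07  0.55  0.84  1.1 ] F [-0.3 -1.6 -1.1] w 35.34 tilt [0.0005 0.0001]
shift [-0.4 -1.   0.1] roll -0.003
beaker side 0.4
bottle 0.5
timer 0.4
bottle top 1.8
the job is handed in; nothing more can be done
None
```

I pinched the shaft on its flat, turned it about 0.9 rad to face the red line, then lowered the collar over it. I handed in at 18.8 s still holding the collar, with the set screw facing the flat and clear of the fingers.

**Last checks**
- **Height:** the collar's centre works out at about 113 mm. Its lower edge in the side view was at row 195.0 against 194.8 predicted.
- **Level and still:** tilt was under 1 mrad and side force about 2 N.
- **Flat:** the jaw heading at the end of the turn was within about 0.01 rad of the red line. I did not measure the flat again after the collar went on.
- **Screw:** the collar's red mark was about 0.07 rad off the line, which is within what the camera can resolve.
- **Beaker, bottle and timer:** unchanged in the side view from the start.

**Disagreements**
- **Collar width:** the gripper read about 36 mm on the 40 mm collar, though it read 16 mm correctly on the shaft. I took this as a bias in the width scale.
- **Shaft position:** the collar settled with almost no side force about 1 mm from where I had put the axis from the pinch.

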